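Sort two clamp bolts by thread hand

TASK

The two look-alike wooden bolts in the rack, one with a right-hand and one with a left-hand thread, got mixed up: sort them by trying them in the two leaning test nuts, of which the hexagonal one is right-hand (screws in clockwise) and the square one left-hand (screws in anticlockwise). Screw each bolt, without forcing it, into the nut that takes it until its tip has come through and pushed down the brass button under the nut, and leave it there. Do not disturb anything else on the table.

Things in the scene. Friction and masses are not known exactly. Their poses are not given: they have to be found in the camera images.
- head_a (a point): centre of the square head (28 x 28 mm, 28 mm tall) of the first bolt as it stands in the rack's +y hole, 64 mm above the table, axes as the rack's. The bolt is pale wood, 74 mm long, about 0.09 kg; this point is 60 mm from its tip. Its flats stand square to the rack within 9 degrees and it turns freely in its hole. The point belongs to the rack and stays when the bolt is taken
- head_b (a point): the same for the second bolt, in the rack's -y hole. The bolts look alike: which one has the right-hand thread is not told. The shank under the head is 46 mm long, core 14 mm, with a steep four-start thread 23 mm across the crests, lead 44 mm a turn, that begins 4 mm above the tip. The starts lie under the head's four corners, so a quarter turn gives the same bolt
- hex_button (a joint): brass button 18 mm across just under the hexagonal nut, on its axis, its top flush with the nut's underside. 0: up, nothing in the nut; grows (m, to 0.02) as the tip of a bolt that has come through pushes it down along the axis. Very light spring, under 0.6 N
- square_button (a joint): the same under the square nut
- rack: wooden rack 60 x 190 x 50 mm (x, y, z), fixed, origin under its centre. Its top, 50 mm above the table, has two 26 mm holes at y = +50 and -50 mm; in each a bolt hangs upright by its head, shank hidden, to be lifted straight out
- hex_nut: steel hexagonal test nut, fixed, 51 mm across flats, 20 mm high, its axis leaning 30 degrees from vertical, mouth up and to the robot's left. Origin: centre of the mouth, about 85 mm above the table; z: out of the mouth (a bolt goes in along -z). The bore is 27.2 mm across flats, open underneath. A bolt's tip is flush with the underside when 20 mm below the mouth
- square_nut: steel square test nut, fixed, 51 mm across flats, 20 mm high, its axis leaning 30 degrees from vertical, mouth up and to the robot's left. Origin: centre of the mouth, about 85 mm above the table; z: out of the mouth (a bolt goes in along -z). The bore is 27.2 mm across flats, open underneath. A bolt's tip is flush with the underside when 20 mm below the mouth
- hex_teeth (a point): point inside the hexagonal nut, on the axis 8 mm below the mouth, amid four short slanted teeth (3 mm thick, 6 mm long, 17.6 mm between opposite ones) on the nut's own +x, +y, -x and -y sides, which act as its thread. Right-hand: a right-hand bolt advances 44 mm a turn when turned clockwise seen from its head, with 1 to 2 mm of play. A left-hand bolt is blocked whichever way it is turned
- square_teeth (a point): point inside the square nut, on the axis 8 mm below the mouth, amid four short slanted teeth (3 mm thick, 6 mm long, 17.6 mm between opposite ones) on the nut's own +x, +y, -x and -y sides, which act as its thread. Left-hand: a left-hand bolt advances 44 mm a turn when turned anticlockwise seen from its head. A right-hand bolt is blocked whichever way it is turned
- hex_nut_stand: grey bracket of the hexagonal nut, fixed, foot 120 x 100 mm, origin under it; nothing stands above the nut's mouth. With the head's flats square to the nut's x and y, a bolt pushed straight in is stopped by the teeth with its tip 13 to 16 mm below the mouth (10.5 to 14 mm in the wrong nut; stopping short of 10 mm it is off centre); its own nut then draws it in by about a quarter of a turn, and it stays when let go
- square_nut_stand: grey bracket of the square nut, like the other
- pot_blue: blue paint pot with a cap, 34 mm across, 58 mm tall, origin under it; a bystander to leave alone
- pot_green: green paint pot with a cap, 34 mm across, 58 mm tall, origin under it; a bystander to leave alone
- pot_white: white paint pot with a cap, 34 mm across, 58 mm tall, origin under it; a bystander to leave alone
- pot_orange: orange paint pot with a cap, 34 mm across, 58 mm tall, origin under it; a bystander to leave alone
- sponge: yellow sponge block, 50 x 32 x 26 mm, origin under it; a bystander to leave alone
- brush: paint brush lying on the table, origin under it; a bystander to leave alone
- glass_panel: painted flattened green glass bottle, 265 x 90 x 18 mm, lying flat at the back, origin under it; a bystander to leave alone
Not all that is in view belongs to the job. Leave any pink look-alike of the square_nut_stand alone.

How it is judged (in metres and radians):
On the way:
1. one bolt is screwed through a nut, its button is down, and the bolt is let go (((value of joint hex_button above 0.001 m and velocity of joint hex_button below 0.005 m/s and contact force between hex_nut and the fingers below 0.1 N) or (value of joint square_button above 0.001 m and velocity of joint square_button below 0.005 m/s and contact force between square_nut and the fingers below 0.1 N)) and contact force between the fingers and anything else below 0.1 N), for 0.2 s.
At the end, for the whole second after the job is handed in: Both bolts are left in the nuts, one in each, at rest, and both brass buttons are held down (by more than 1 mm) (value of joint each of hex_button, square_button above 0.001 m and velocity of joint each of hex_button, square_button below 0.005 m/s and contact force between each of hex_nut, square_nut and the fingers below 0.1 N); the robot touches nothing.
It fails at once if a bystander is moved more than 30 mm (distance of any of pot_blue, pot_green, pot_white, pot_orange, sponge, brush, glass_panel from where it was at the start of the episode above 0.03 m).
It fails at once if a nut is forced: more than 80 N on it (contact force between anything else and hex_nut above 80 N or contact force between anything else and square_nut above 80 N).
It also fails if it takes over 72 s, if anything falls off the work surface, if the arm or the gripper's body presses on something with over 40 N, if the wrist force passes 120 N, or if a joint passes its speed limit or range.

ROBOT

A 6-joint arm with a two-finger parallel gripper is mounted at the origin on the work surface. World frame = base frame: x ahead of the robot, y to its left, z up, the work surface at z = 0. Lengths are in m, angles in degrees, forces in N, time in s.
With the tool pointing down it reaches from about 0.4 to 0.825 m from the base axis. Payload 7 kg.
Tool frame: the origin (TCP) lies at the very end of the fingers, on their centre line; the grasp point (between the pads) lies 19 mm behind it; z points along the fingers, y is the line along which they close (so a half turn about z gives the same grasp; the last joint's range is limited). The gripper opens to 88 mm and grips with 3 to 60 N. Pads are 19 mm wide; open, the fingers measure 130 mm over their backs; the gripper's body (78 mm by 193 mm) begins 47 mm behind the grasp point.
Start: joints at [-55.17, 20.546, 0.682, 0, -70.136, -16.507], TCP at [0.212, -0.641, 0.19] pointing down, gripper open.
Joint ranges: [-176.03, 176.03], [-82.01, 121.73], [-58.28, 71.71], [-173.87, 95.51], [-174.79, -0.11], [-173.66, 173.66]. Speed limits (degrees/s): [136.94, 136.94, 172.46, 180, 180, 180].

INTERFACE

Orientations are given as [roll, pitch, yaw] about the fixed x, y, z axes, in that order (R = Rz(yaw) Ry(pitch) Rx(roll)).
In Python, from plant import r gives the robot as it stands. The module is installed in compiled form; this text tells all that it offers.
- The arm moves only by the tool jog_arm, never from a script. Its arguments are lists of equal length, an entry for each row: "travel": the shift along the tool's x, y, z each as a share of 50 cm, from -1 to 1, a list of three; "dr": the turn, a rotation vector about the tool's x, y, z each as a share of 360 degrees, from -1 to 1, a list of three; "claw": the opening, from 0 (shut) to 1 (fully open). A call has exactly 10 rows; each row is the pose to reach, as a shift and turn from the pose commanded when the call began, along the tool's axes at that moment, turning the shorter way round; what a row does not reach only later rows make up. A row lasts 1/8 s, in which the tool goes at most 62.5 mm and 10.7 degrees, less where a joint would pass 70% of its speed; a pose out of reach is approached as far as the arm can. A call with a number of a shift or a turn outside -1 to 1 is refused whole. A call with a gripper value outside its range is refused whole. The fingers move at their own pace and stop on an object; "newtons" is the grip in N (left out, the last holds). Time passes only in rows, so rows that repeat a pose let the fingers close, or fill a call up. It gives the time, the measured TCP pose, the force, the opening and the grip force at its end, in the units of the state.
- r.get_state(): the state, without advancing time (a new reading comes with each control period).
- r.capture(name): name is "side" or "top"; returns a dict with "pixels" (420x560x3 uint8, red, green, blue), "range_z" (420x560 float32, m along the optical axis (not along the pixel's ray), 0 where there is no reading), "fx", "fy", "cx", "cy" (pixels), "dist_coeffs" ([k1, k2, p1, p2, k3] as OpenCV has them; the pictures are not rectified), "position" and "attitude" of the camera in the world. Camera axes: x right, y up, looking along -z (the intrinsics and any distortion apply to the point x, -y, -z); pixel columns grow to the right and rows downward; lengths in m; the calibration is good to about 2 mm. A picture is of the moment at which its call begins.
- r.close_job(): hands the job in; it is judged then, once.
Trained networks look in the newest picture that a camera, given by its name, has taken for a name from the list of things; names that differ only in an ending like _2 or _b are one class to them, and where a whole thing is asked for, a point or a joint stands for the part that bears it (a point fixed in the world has none). Each returns a list of dicts, best first, with "conf" (0 to 1); they miss things now and then, are a little off and sometimes report something else, mostly with a low value. They report only what shows in the picture. A call takes as long as a camera call. They do not tell look-alikes from the thing itself.
- r.boxes_of(name, camera): "extent" ([left, top, right, bottom] in pixels, round what is visible of it).
- r.regions_of(name, camera): "pixels" (420x560 bool, what is visible of it) and "extent" ([left, top, right, bottom] in pixels, round what is visible of it).
- r.tip_of(name, camera): "at" ([column, row] in pixels: a listed point, or the origin of a listed thing).
The state is a dict: "time_s": time; "joints": joint angles; "qd": joint speeds; "joint_torque": joint torques, N m; "tcp_pos": TCP position; "eef_rot": TCP orientation; "contact_force": force on the tool from outside, world axes, zero at the start; "moment": the same for the moment, N m; "gripper_width": finger opening in m; "gripper_force": force on a finger pad.
Only numpy, scipy, OpenCV 4.12 (cv2) and the standard library are available. Lean on these libraries where they do the work, as an engineer would, in place of code of your own. Each camera call takes 0.05 s, during which the arm holds its last target. There are 200 camera calls.

## Working session

There is one attempt and no reset: what is moved stays moved. The work goes in short steps, Python scripts to look and compute and a tool call to move; the robot and the scene stay as the last step left them, time stands still between calls to the robot, and variables do not carry over. Pictures are saved under pics/ and viewed, at most 10 in all, crops included, and the job is handed in when it is done.

Besides the shell and the picture viewer there is one more tool, called as a command line: name --argument value ..., lists and objects as JSON in quotes. jog_arm: Moves the arm, as the interface text tells. Its arguments: {"type":"object","properties":{"travel":{"type":"array"},"dr":{"type":"array"},"claw":{"type":"array"},"newtons":{"type":"number"}},"required":["travel","dr","claw"]}

```bash
ls; mkdir -p pics; cat > h.py <<'E'
import numpy as np, cv2
from scipy.spatial.transform import Rotation as R
from plant import r
def att(a):
    a=np.array(a,float)
    if a.shape==(3,3): return a
    if a.size==4: return R.from_quat(a).as_matrix()
    return R.from_euler('xyz',a,degrees=True).as_matrix()
def ray(c,px):
    K=np.array([[c['fx'],0,c['cx']],[0,c['fy'],c['cy']],[0,0,1]])
    u=cv2.undistortPoints(np.array(px,float).reshape(-1,1,2),K,np.array(c['dist_coeffs'])).reshape(-1,2)
    d=np.c_[u[:,0],-u[:,1],-np.ones(len(u))]
    return d@att(c['attitude']).T   # scale by range_z
def cloud(c,mask=None):
    z=c['range_z']; m=(z>0) if mask is None else (mask&(z>0))
    v,u=np.nonzero(m)
    return np.array(c['position'])+ray(c,np.c_[u,v])*z[v,u][:,None], np.c_[u,v]
def onplane(c,px,h):
    d=ray(c,px); p=np.array(c['position']); return p+d*((h-p[2])/d[:,2])[:,None]
def proj(c,P):
    K=np.array([[c['fx'],0,c['cx']],[0,c['fy'],c['cy']],[0,0,1]])
    q=(np.atleast_2d(P)-np.array(c['position']))@att(c['attitude'])
    q=q*[1,-1,-1]
    return cv2.projectPoints(q,np.zeros(3),np.zeros(3),K,np.array(c['dist_coeffs']))[0].reshape(-1,2)
def save(c,n): cv2.imwrite('pics/'+n+'.png',c['pixels'][:,:,::-1])
E
python3 - <<'E'
from h import *
np.set_printoptions(precision=4,suppress=True)
print(r.get_state())
for n in ['top','side']:
    c=r.capture(n); save(c,n+'0')
    print(n,c['position'],c['attitude'],c['fx'],c['cx'],c['cy'],c['dist_coeffs'])
    for o in ['rack','hex_nut','square_nut','head_a','hex_teeth','square_teeth','square_nut_stand','hex_nut_stand']:
        print(o,[(np.round(d['at']),round(d['conf'],2)) for d in r.tip_of(o,n)], [(np.round(d['extent']),round(d['conf'],2)) for d in r.boxes_of(o,n)][:3])
E
```

```text
pics
{'time_s': 0.0, 'joints': array([-55.1708,  20.5921,   0.6349,  -0.0218, -70.1352, -16.5078]), 'qd': array([-0.0038,  0.0436,  0.0519,  0.0674,  0.0831, -0.0106]), 'joint_torque': array([  0.0003, -58.2712,  29.3059,   6.9972,   0.007 ,  -0.0001]), 'tcp_pos': array([ 0.212 , -0.6403,  0.1888]), 'eef_rot': array([ 179.9056,   -0.0066, -161.6861]), 'contact_force': array([-0.0062, -0.3517, -0.3857]), 'moment': array([-0.0127, -0.005 , -0.0061]), 'gripper_force': 0.0, 'gripper_width': 0.08752714658453778}
top [0.4355 0.0263 1.1773] [  4.837   -0.2062 -90.6523] 472.37278578943926 286.41548542647456 211.75190456362412 [-0.1651  0.      0.      0.      0.    ]
rack [(array([190., 174.]), 0.17)] [(array([139., 221., 221., 263.]), 0.94)]
hex_nut [(array([374., 173.]), 0.97)] [(array([366., 162., 389., 187.]), 0.71), (array([287.,  60., 331., 166.]), 0.29)]
square_nut [(array([268., 199.]), 0.96), (array([211., 317.]), 0.69), (array([315., 260.]), 0.66)] [(array([260., 191., 276., 208.]), 0.93), (array([306., 248., 336., 278.]), 0.6), (array([180., 164., 196., 182.]), 0.6)]
head_a [(arra
[... 1541 characters left out ...]
, 307., 200.]), 0.3)]
hex_teeth [(array([296., 191.]), 0.71), (array([222., 213.]), 0.52)] [(array([287., 182., 305., 198.]), 0.47)]
square_teeth [(array([261., 232.]), 0.85), (array([327., 228.]), 0.83), (array([332., 296.]), 0.72)] [(array([249., 218., 274., 240.]), 0.93), (array([315., 216., 346., 243.]), 0.83), (array([318., 282., 348., 317.]), 0.64)]
square_nut_stand [(array([330., 248.]), 0.93), (array([258., 255.]), 0.75), (array([332., 325.]), 0.58)] [(array([298., 282., 364., 356.]), 0.9), (array([300., 214., 361., 264.]), 0.84), (array([234., 218., 291., 271.]), 0.66)]
hex_nut_stand [(array([295., 212.]), 0.78), (array([254., 282.]), 0.68)] [(array([277., 182., 314., 222.]), 0.64)]
```

View pics/top0.png

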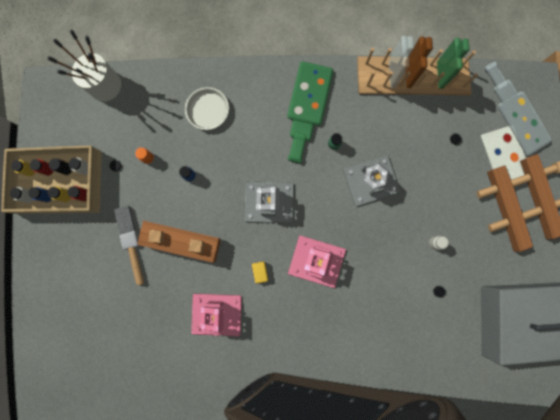

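View pics/side0.png

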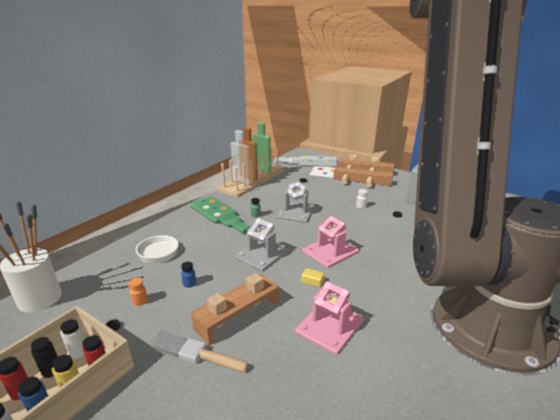

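The top view shows the rack at (178,242) with heads at (155,235) = a (+y) and (198,244) = b. The grey square nut is at (268,199) and the grey hex nut at (375,175). The candidates for the square stand are grey (268,199), pink (318,262) and pink (211,318). I choose the grey one because the pink ones are look-alikes. The pots, sponge at (260,272) and bottle at (310,100) are bystanders.

```bash
cat > m.py <<'E'
from h import *
np.set_printoptions(precision=4,suppress=True)
C={n:r.capture(n) for n in ['top','side']}
cl={n:cloud(C[n]) for n in C}
A=np.vstack([cl[n][0] for n in C])
for n in C: 
    P=cl[n][0]; q=P[(abs(P[:,0]-.45)<.3)&(abs(P[:,1])<.4)&(abs(P[:,2])<.02)]; print(n,'table z',np.median(q[:,2]))
def rect(P): 
    return cv2.minAreaRect(P[:,:2].astype(np.float32)*1000)
# rack
g=onplane(C['top'],[[155,235],[198,244],[268,199],[375,175]],[.064,.064,.085,.085]) if 0 else np.vstack([onplane(C['top'],[p],h) for p,h in [([155,235],.078),([198,244],.078),([268,199],.085),([375,175],.085)]])
print('guess',g)
mid=(g[0]+g[1])/2
for n in C:
    P=cl[n][0]
    s=P[(np.hypot(*(P[:,:2]-mid[:2]).T)<.13)&(abs(P[:,2]-.05)<.006)]
    print(n,'rack top',len(s),rect(s), np.median(s[:,2]))
    for k in (0,1):
        s=P[(np.hypot(*(P[:,:2]-g[k][:2]).T)<.035)&(abs(P[:,2]-.078)<.007)]
        print(n,'head',k,len(s),s[:,:3].mean(0) if len(s) else '',rect(s) if len(s)>5 else '')
for k in (2,3):
    for n in C:
        P=cl[n][0]
        s=P[(np.hypot(*(P[:,:2]-g[k][:2]).T)<.05)&(P[:,2]>.066)&(P[:,2]<.11)]
        best=None
        rng=np.random.default_rng(0)
        for _ in range(2000):
            t=s[rng.choice(len(s),3,False)]; m=np.cross(t[1]-t[0],t[2]-t[0]); l=np.linalg.norm(m)
            if l<1e-5: continue
            m/=l; m*=np.sign(m[2]) or 1
            if abs(np.degrees(np.arccos(m[2]))-30)>8: continue
            i=abs((s-t[0])@m)<.002
            if best is None or i.sum()>best.sum(): best=i
        q=s[best]; c0=q.mean(0); m=np.linalg.svd(q-c0)[2][2]; m*=np.sign(m[2])
        x=np.cross([m[0],m[1],0],[0,0,1]);x/=np.linalg.norm(x); y=np.cross(m,x)
        uv=np.c_[(q-c0)@x,(q-c0)@y]; mr=cv2.minAreaRect(uv.astype(np.float32)*1000)
        cc=c0+x*mr[0][0]/1000+y*mr[0][1]/1000
        print(n,'nut',k,len(q),'tilt',np.degrees(np.arccos(m[2])),'az',np.degrees(np.arctan2(m[1],m[0])),'c',cc,c0,mr)
    # foot
    P=cl['top'][0]
    s=P[(np.hypot(*(P[:,:2]-g[k][:2]).T)<.09)&(P[:,2]>.004)&(P[:,2]<.025)]
    print('foot',len(s),np.median(s[:,2]) if len(s) else '',rect(s) if len(s)>5 else '')
im=cv2.hconcat([cv2.resize(C['side']['pixels'][y:y+60,x:x+70],(420,360),interpolation=cv2.INTER_CUBIC)[:, :260+140] for x,y in ((230,210),(265,170))])
cv2.imwrite('pics/crop1.png',im[:,:,::-1])
E
python3 m.py
```

```text
top table z 0.0008325474710650926
side table z 0.0004880987424722427
guess [[ 0.477   0.3314  0.078 ]
 [ 0.4552  0.2287  0.078 ]
 [ 0.5582  0.0639  0.085 ]
 [ 0.6124 -0.1881  0.085 ]]
top rack top 1631 ((463.7325439453125, 285.6724853515625), (190.9847869873047, 61.01732635498047), 76.67919921875) 0.05067086017114231
top head 0 145 [0.4746 0.3323 0.0783] ((475.0912780761719, 332.6072998046875), (30.3356990814209, 28.038471221923828), 82.78810119628906)
top head 1 141 [0.452  0.2353 0.0784] ((452.3319396972656, 235.77786254882812), (27.538841247558594, 28.150226593017578), 81.05804443359375)
side rack top 1464 ((462.6461486816406, 284.75421142578125), (192.6584014892578, 63.75729751586914), 75.81661224365234) 0.05011787391675149
side head 0 186 [0.473  0.3354 0.0772] ((474.889404296875, 333.64044189453125), (29.91754722595215, 30.003202438354492), 82.17147064208984)
side head 1 141 [0.4495 0.2382 0.0771] ((450.4023132324219, 236.62060546875), (28.346355438232422, 28.66753387451172), 78.93653869628906)
top nut 2 252 tilt 28.959627767289053 az 87.8032026571963 c [0.5611 0.0696 0.0859] [
[... 334 characters left out ...]
3613)
foot 1420 0.010337872103552193 ((558.1806030273438, 63.97948455810547), (177.66311645507812, 163.1671600341797), 45.93461227416992)
top nut 3 224 tilt 30.24788139254261 az 110.4262409249356 c [ 0.6122 -0.1872  0.0848] [ 0.6111 -0.1894  0.0858] ((1.859405517578125, 1.9063758850097656), (60.555389404296875, 51.57478713989258), 17.6361083984375)
side nut 3 110 tilt 33.47992193416117 az 101.20135002478644 c [ 0.6089 -0.1902  0.0839] [ 0.6086 -0.1898  0.0836] ((0.2836112976074219, -0.5549221038818359), (53.01571273803711, 63.56321716308594), 84.19561004638672)
foot 1388 0.010164491544637722 ((611.66357421875, -187.5745849609375), (171.08946228027344, 171.16107177734375), 29.577116012573242)
```

View pics/crop1.png

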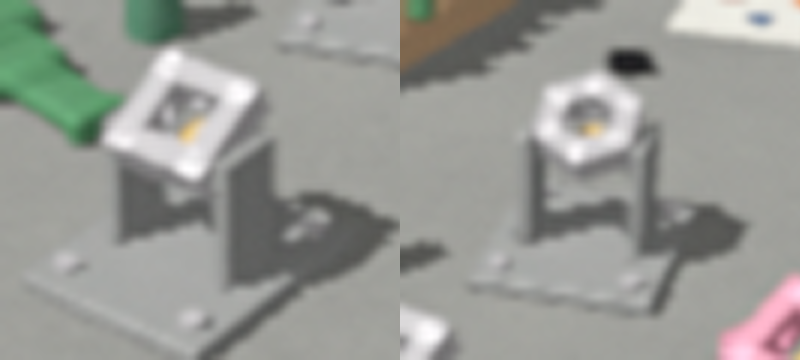

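The left crop shows the grey square nut and the right crop the grey hex nut. Both mouths are open with brass visible at about (190,130) and (595,130) in the crop. Next I refine the yaw from the feet.

```bash
cat > m2.py <<'E'
from h import *
np.set_printoptions(precision=4,suppress=True)
from scipy.optimize import minimize
C={n:r.capture(n) for n in ['top','side']}
for nm,g in (('sq',[.559,.066]),('hex',[.611,-.189])):
  for n in C:
    P=cloud(C[n])[0]; P=P[np.hypot(*(P[:,:2]-g).T)<.11]
    t=np.median(P[(P[:,2]<.004)][:,2])
    s=P[(P[:,2]>t+.006)&(P[:,2]<t+.016)]
    # keep largest cluster
    I=np.zeros((240,240),np.uint8); ij=np.round((s[:,:2]-g)*1000/1+120).astype(int); I[ij[:,0],ij[:,1]]=255
    I=cv2.morphologyEx(I,cv2.MORPH_CLOSE,np.ones((7,7))); I=cv2.morphologyEx(I,cv2.MORPH_OPEN,np.ones((5,5)))
    k,L,st,_=cv2.connectedComponentsWithStats(I); b=1+np.argmax(st[1:,4]); k=L[ij[:,0],ij[:,1]]==b
    print(nm,n,'foot',k.sum(),cv2.minAreaRect(s[k][:,:2].astype(np.float32)*1000),cv2.minAreaRect(np.argwhere(L==b).astype(np.float32)-120+np.float32(np.array(g)*1000)))
  # bright nut pixels
    M,uv=cloud(C[n]); d=np.hypot(*(M[:,:2]-g).T)<.06; M=M[d];uv=uv[d]; 
    br=C[n]['pixels'][uv[:,1],uv[:,0]].mean(1)
    k=(br>150)&(M[:,2]>.06)
    q=M[k]; print('  bright',k.sum(),q.mean(0))
    # front-plane fit with fixed tilt 30: params az,offset
    s=M[(M[:,2]>.065)&(br>130)]
    def cost(p,full=False):
        a=np.radians(p[0]); m=np.array([np.cos(a)/2,np.sin(a)/2,np.cos(np.pi/6)]); d=s@m; e=d-p[1]/1000
        return (m,e) if full else -np.exp(-(e/.0015)**2).sum()
    best=min(((cost((a,o)),a,o) for a in np.arange(70,131,2) for o in 1000*(np.array([g[0],g[1],.085])@np.array([np.cos(np.radians(a))/2,np.sin(np.radians(a))/2,.866]))+np.arange(-6,7,1)))
    o=minimize(cost,best[1:],method='Nelder-Mead').x; m,e=cost(o,True); q=s[abs(e)<.003]; c0=q.mean(0)
    x=np.cross([m[0],m[1],0],[0,0,1]);x/=np.linalg.norm(x); y=np.cross(m,x)
    w=np.c_[(q-c0)@x,(q-c0)@y]; mr=cv2.minAreaRect(w.astype(np.float32)*1000)
    lo,hi=np.percentile(w,1,0),np.percentile(w,99,0)
    print('  plane az',o[0],len(q),'c',c0+x*mr[0][0]/1000+y*mr[0][1]/1000,mr[1:], 'pctl ctr',c0+((lo+hi)/2)@np.c_[x,y].T,(hi-lo)*1000)
E
python3 m2.py
```

```text
sq top foot 1190 ((560.5266723632812, 65.19596099853516), (120.27233123779297, 100.43254852294922), 88.17385864257812) ((560.1438598632812, 65.1116943359375), (120.19126892089844, 100.19783782958984), 88.53119659423828)
  bright 280 [0.5597 0.0695 0.0851]
  plane az 86.58025810808977 272 c [0.5605 0.0702 0.0856] ((51.51121520996094, 52.08464813232422), 89.30872344970703) pctl ctr [0.5604 0.0701 0.0856] [51.1936 50.2524]
sq side foot 699 ((557.699462890625, 65.80963134765625), (120.06641387939453, 98.85704040527344), 87.17076110839844) ((557.4349365234375, 66.18292999267578), (120.37335205078125, 98.12594604492188), 86.76029968261719)
  bright 302 [0.5583 0.0694 0.0823]
  plane az 88.91108386214191 232 c [0.5574 0.0694 0.0846] ((52.82089614868164, 65.08427429199219), 89.00363159179688) pctl ctr [0.559  0.0693 0.0847] [55.1274 51.1364]
hex top foot 1126 ((613.4133911132812, -194.0669708251953), (100.54998016357422, 121.85480499267578), 17.640424728393555) ((613.1697998046875, -194.10508728027344), (100.4037094116211, 121.58465576171875), 17.650123596191406)
  bright 254 [ 0.6104 -0.1891  0.0852]
  plane az 107.39430807432284 259 c [ 0.6109 -0.1889  0.0852] ((55.035194396972656, 51.1292610168457), 27.408788681030273) pctl ctr [ 0.611  -0.1891  0.0854] [48.5905 53.0775]
hex side foot 203 ((598.8850708007812, -164.36199951171875), (97.80084991455078, 60.16862487792969), 13.727631568908691) ((598.7319946289062, -164.37930297851562), (97.65960693359375, 61.039894104003906), 13.448614120483398)
  bright 176 [ 0.6107 -0.1898  0.0824]
  plane az 105.03582144475882 120 c [ 0.6056 -0.1889  0.083 ] ((54.49690246582031, 61.49856185913086), 70.70619201660156) pctl ctr [ 0.6118 -0.189   0.084 ] [57.5348 52.368 ]
```

```bash
cat > plan.py <<'E'
import numpy as np, json, sys, os
from scipy.spatial.transform import Rotation as R, Slerp
F='cmd.json'
def load():
    if os.path.exists(F):
        d=json.load(open(F)); return np.array(d['p']),R.from_quat(d['q'])
    return np.array([.212,-.641,.19]),R.from_euler('xyz',[180,0,-161.677],degrees=True)
def down(yaw): return R.from_euler('xyz',[180,0,yaw],degrees=True)
NUT={'sq':([.5597,.0699,.0850],88.0),'hex':([.6112,-.1890,.0850],107.6)}
def nut(k,dep,turn=0,quad=0,toff=.050,dx=0,dy=0):
    """tool pose with bolt tip dep (m) below mouth; turn about tool z deg; toff = tip beyond TCP"""
    c,az=NUT[k]; a=np.radians(az); n=np.array([np.cos(a)/2,np.sin(a)/2,np.cos(np.pi/6)])
    z=-n; x=np.array([-np.sin(a),np.cos(a),0]); x=np.array([np.cos(a),np.sin(a),0])-n*.5; x/=np.linalg.norm(x)
    x=-x; y=np.cross(z,x)   # tool x downhill (away from lean), like yaw=az-180
    q=R.from_matrix(np.c_[x,y,z])*R.from_euler('z',turn+90*quad,degrees=True)
    return np.array(c)+n*(toff-dep)+dx*x+dy*y, q
def rows(segs):
    """segs: list of (pos,rot,nrows,claw)"""
    p0,q0=load(); T=[];D=[];G=[]; p,q=p0,q0
    for P,Q,n,g in segs:
        P=np.array(P,float); s=Slerp([0,1],R.concatenate([q,Q])) 
        st=np.linalg.norm(P-p)/n*1000, np.degrees((q.inv()*Q).magnitude())/n
        if st[0]>62.6 or st[1]>10.75: print('FAST',st)
        for i in range(1,n+1):
            t=q0.inv().apply(p+(P-p)*i/n-p0)/.5; d=(q0.inv()*s(i/n)).as_rotvec()/(2*np.pi)
            T.append(t.round(4).tolist());D.append(d.round(4).tolist());G.append(g)
        p,q=P,Q
    for b in range(0,len(T),10):
        # rebase each call on the rounded end of the previous
        if b: 
            pass
    assert len(T)==10,len(T)
    json.dump(dict(p=(p0+q0.apply(np.array(T[-1])*.5)).tolist(),q=(q0*R.from_rotvec(np.array(D[-1])*2*np.pi)).as_quat().tolist()),open(F,'w'))
    f=lambda A:json.dumps([[v+0.0 for v in a] for a in A]).replace(' ','').replace('-0.0,','0,').replace('0.0,','0,').replace('-0.0]','0]')
    print('travel',f(T));print('dr',f(D));print('claw',G)
E
sed -i '/for b in range(0,len(T),10)/,/pass/d' plan.py
python3 - <<'E'
from plan import *
rows([([.5,-.1,.22],down(-99),10,1)])
rows([([.475,.334,.20],down(-99),8,1),([.475,.334,.12],down(-99),2,1)])
E
```

```text
travel [[-0.0887,0.0846,-0.006],[-0.1774,0.1692,-0.012],[-0.2661,0.2538,-0.018],[-0.3548,0.3384,-0.024],[-0.4435,0.423,-0.03],[-0.5322,0.5076,-0.036],[-0.6209,0.5922,-0.042],[-0.7096,0.6769,-0.048],[-0.7983,0.7615,-0.054],[-0.8869,0.8461,-0.06]]
dr [[0,0,-0.0174],[0,0,-0.0348],[0,0,-0.0522],[0,0,-0.0696],[0,0,-0.0871],[0,0,-0.1045],[0,0,-0.1219],[0,0,-0.1393],[0,0,-0.1567],[0,0,-0.1741]]
claw [1, 1, 1, 1, 1, 1, 1, 1, 1, 1]
travel [[-0.1062,0.0231,0.005],[-0.2124,0.0463,0.01],[-0.3186,0.0694,0.015],[-0.4247,0.0926,0.02],[-0.5309,0.1157,0.025],[-0.6371,0.1388,0.03],[-0.7433,0.162,0.035],[-0.8495,0.1851,0.04],[-0.8495,0.1851,0.12],[-0.8495,0.1851,0.2]]
dr [[0,0,0.0],[0,0,0.0],[0,0,0.0],[0,0,0.0],[0,0,0.0],[0,0,0.0],[0,0,0.0],[0,0,0.0],[0,0,0.0],[0,0,0.0]]
claw [1, 1, 1, 1, 1, 1, 1, 1, 1, 1]
```

jog_arm --travel '[[-0.0887, 0.0846, -0.006], [-0.1774, 0.1692, -0.012], [-0.2661, 0.2538, -0.018], [-0.3548, 0.3384, -0.024], [-0.4435, 0.423, -0.03], [-0.5322, 0.5076, -0.036], [-0.6209, 0.5922, -0.042], [-0.7096, 0.6769, -0.048], [-0.7983, 0.7615, -0.054], [-0.8869, 0.8461, -0.06]]' --dr '[[0, 0, -0.0174], [0, 0, -0.0348], [0, 0, -0.0522], [0, 0, -0.0696], [0, 0, -0.0871], [0, 0, -0.1045], [0, 0, -0.1219], [0, 0, -0.1393], [0, 0, -0.1567], [0, 0, -0.1741]]' --claw '[1, 1, 1, 1, 1, 1, 1, 1, 1, 1]'

```text
time_s: 3.15
tcp_pos: [0.5009, -0.0978, 0.2204]
eef_rot: [-179.9, 0.0, -98.8]
contact_force: [1.6, -0.6, 0.2]
gripper_width: 0.0875
gripper_force: 0.0
```

jog_arm --travel '[[-0.1062, 0.0231, 0.005], [-0.2124, 0.0463, 0.01], [-0.3186, 0.0694, 0.015], [-0.4247, 0.0926, 0.02], [-0.5309, 0.1157, 0.025], [-0.6371, 0.1388, 0.03], [-0.7433, 0.162, 0.035], [-0.8495, 0.1851, 0.04], [-0.8495, 0.1851, 0.12], [-0.8495, 0.1851, 0.2]]' --dr '[[0, 0, 0], [0, 0, 0], [0, 0, 0], [0, 0, 0], [0, 0, 0], [0, 0, 0], [0, 0, 0], [0, 0, 0], [0, 0, 0], [0, 0, 0]]' --claw '[1, 1, 1, 1, 1, 1, 1, 1, 1, 1]'

```text
time_s: 4.4
tcp_pos: [0.475, 0.3354, 0.1189]
eef_rot: [-180.0, 0.1, -98.9]
contact_force: [0.5, 0.4, -1.0]
gripper_width: 0.0873
gripper_force: 0.0
```

```bash
python3 - <<'E'
from plan import *
rows([([.475,.334,.056],down(-99),3,1),([.475,.334,.056],down(-99),7,0)])
rows([([.475,.334,.056],down(-99),1,0),([.475,.334,.14],down(-99),4,0),([.40,.40,.36],down(-99),5,0)])
E
```

```text
travel [[0,0,0.0427],[0,0,0.0853],[0,0,0.128],[0,0,0.128],[0,0,0.128],[0,0,0.128],[0,0,0.128],[0,0,0.128],[0,0,0.128],[0,0,0.128]]
dr [[0,0,0.0],[0,0,0.0],[0,0,0.0],[0,0,0.0],[0,0,0.0],[0,0,0.0],[0,0,0.0],[0,0,0.0],[0,0,0.0],[0,0,0.0]]
claw [1, 1, 1, 0, 0, 0, 0, 0, 0, 0]
travel [[0,0,0.0],[0,0,-0.042],[0,0,-0.084],[0,0,-0.126],[0,0,-0.168],[-0.0214,0.0338,-0.256],[-0.0427,0.0675,-0.344],[-0.0641,0.1013,-0.432],[-0.0855,0.1351,-0.52],[-0.1069,0.1688,-0.608]]
dr [[0,0,0.0],[0,0,0.0],[0,0,0.0],[0,0,0.0],[0,0,0.0],[0,0,0.0],[0,0,0.0],[0,0,0.0],[0,0,0.0],[0,0,0.0]]
claw [0, 0, 0, 0, 0, 0, 0, 0, 0, 0]
```

jog_arm --travel '[[0, 0, 0.0427], [0, 0, 0.0853], [0, 0, 0.128], [0, 0, 0.128], [0, 0, 0.128], [0, 0, 0.128], [0, 0, 0.128], [0, 0, 0.128], [0, 0, 0.128], [0, 0, 0.128]]' --dr '[[0, 0, 0], [0, 0, 0], [0, 0, 0], [0, 0, 0], [0, 0, 0], [0, 0, 0], [0, 0, 0], [0, 0, 0], [0, 0, 0], [0, 0, 0]]' --claw '[1, 1, 1, 0, 0, 0, 0, 0, 0, 0]' --newtons 30

```text
time_s: 5.65
tcp_pos: [0.4752, 0.3342, 0.0558]
eef_rot: [180.0, -0.0, -99.0]
contact_force: [0.3, 0.5, -0.1]
gripper_width: 0.0231
gripper_force: 0.0
```

```bash
python3 - <<'E'
from h import *
print(r.get_state()['gripper_width'],r.get_state()['gripper_force'])
c=r.capture('side'); cv2.imwrite('pics/g1.png',cv2.resize(c['pixels'][200:360,140:320],None,fx=3.5,fy=3.5,interpolation=cv2.INTER_CUBIC)[:,:,::-1])
print(proj(c,[.4752,.3342,.0558]), r.get_state()['gripper_width'],r.get_state()['gripper_force'])
E
```

```text
0.02305036943663802 0.0
[[216.54094316 307.32053133]] 0.019186003628821984 0.0
```

View pics/g1.png

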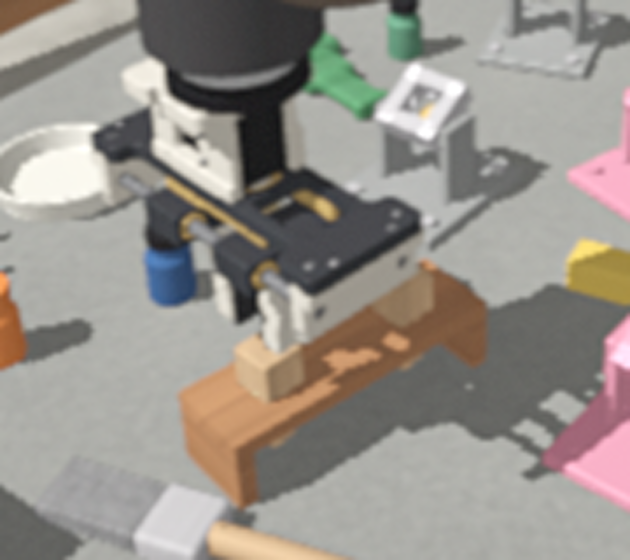

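The crop shows the fingers behind head a (fingertip at about (275,340) in the crop) and not around it, so there is an offset between the TCP and the picture. I'll measure where the fingers are in the depth data.

```bash
python3 - <<'E'
from h import *
np.set_printoptions(precision=3,suppress=True)
for n in ('side','top'):
    c=r.capture(n); P,uv=cloud(c)
    k=(np.hypot(P[:,0]-.4752,P[:,1]-.3342)<.12)&(P[:,2]>.053)
    Q=P[k];col=c['pixels'][uv[k][:,1],uv[k][:,0]]
    for lo in np.arange(.053,.24,.012):
        s=Q[(Q[:,2]>=lo)&(Q[:,2]<lo+.012)]
        if len(s)>3: print(n,round(lo,3),len(s),s.mean(0),s.min(0),s.max(0))
    if n=='side':
        # white finger pixels around crop (280,320),(275,340)
        for x,y in ((275,320),(278,338),(285,330),(270,375),(225,300),(330,280)):
            u,v=int(140+x/3.5),int(200+y/3.5); i=np.argmin(abs(uv-[u,v]).sum(1)); print((x,y),P[i],c['pixels'][v,u])
print(r.get_state())
E
```

```text
side 0.053 169 [0.457 0.296 0.059] [0.428 0.225 0.053] [0.491 0.377 0.065]
side 0.065 153 [0.459 0.303 0.071] [0.435 0.224 0.065] [0.49  0.349 0.077]
side 0.077 107 [0.465 0.309 0.078] [0.436 0.223 0.077] [0.491 0.349 0.081]
side 0.089 53 [0.472 0.341 0.098] [0.448 0.33  0.092] [0.5   0.349 0.101]
side 0.101 99 [0.473 0.342 0.107] [0.449 0.329 0.101] [0.503 0.35  0.113]
side 0.113 70 [0.471 0.344 0.118] [0.447 0.336 0.113] [0.504 0.35  0.125]
side 0.125 42 [0.452 0.347 0.13 ] [0.445 0.338 0.125] [0.464 0.35  0.137]
side 0.137 9 [0.451 0.348 0.139] [0.446 0.347 0.138] [0.456 0.35  0.142]
side 0.149 43 [0.448 0.351 0.16 ] [0.382 0.313 0.158] [0.565 0.385 0.161]
side 0.161 416 [0.447 0.357 0.168] [0.38  0.31  0.161] [0.569 0.387 0.173]
side 0.173 756 [0.464 0.357 0.18 ] [0.375 0.311 0.173] [0.572 0.387 0.185]
side 0.185 474 [0.439 0.352 0.192] [0.374 0.312 0.185] [0.575 0.388 0.197]
side 0.197 1177 [0.444 0.347 0.201] [0.374 0.308 0.197] [0.575 0.387 0.209]
side 0.209 277 [0.481 0.344 0.214] [0.452 0.311 0.209] [0.529 0.36  0.221]
side 0.221 199 [0.473 0.342 0.227] [0.453 0.31  0.221] [
[... 650 characters left out ...]
173]
top 0.173 376 [0.466 0.306 0.18 ] [0.382 0.283 0.173] [0.558 0.369 0.185]
top 0.185 127 [0.468 0.309 0.192] [0.376 0.282 0.185] [0.571 0.363 0.197]
top 0.197 1286 [0.475 0.333 0.202] [0.374 0.282 0.197] [0.575 0.386 0.207]
{'time_s': 5.8, 'joints': array([ 54.399,  18.735, -21.258,  -0.   , -50.011, -63.399]), 'qd': array([ 0.128,  0.097, -0.07 ,  0.032,  0.029, -0.04 ]), 'joint_torque': array([ -0.001, -50.313,  23.83 ,   5.691,  -0.055,  -0.   ]), 'tcp_pos': array([0.475, 0.334, 0.056]), 'eef_rot': array([179.998,  -0.004, -99.   ]), 'contact_force': array([ 1.463, -0.185,  0.137]), 'moment': array([ 0.064, -0.003, -0.004]), 'gripper_force': 0.0, 'gripper_width': 0.010920455212862131}
```

The fingers end at z≈0.092 while the TCP reads 0.056, so the real tips are about 36 mm short of the reading along the tool. The xy agrees. I'll open and go down by that amount, checking the force.

```bash
rm -f cmd.json; python3 - <<'E'
from plan import *
json.dump(dict(p=[.475,.334,.056],q=down(-99).as_quat().tolist()),open(F,'w'))
rows([([.475,.334,.056],down(-99),7,.8),([.475,.334,.022],down(-99),3,.8)])
E
```

```text
travel [[0,0,0.0],[0,0,0.0],[0,0,0.0],[0,0,0.0],[0,0,0.0],[0,0,0.0],[0,0,0.0],[0,0,0.0227],[0,0,0.0453],[0,0,0.068]]
dr [[0,0,0.0],[0,0,0.0],[0,0,0.0],[0,0,0.0],[0,0,0.0],[0,0,0.0],[0,0,0.0],[0,0,0.0],[0,0,0.0],[0,0,0.0]]
claw [0.8, 0.8, 0.8, 0.8, 0.8, 0.8, 0.8, 0.8, 0.8, 0.8]
```

jog_arm --travel '[[0, 0, 0], [0, 0, 0], [0, 0, 0], [0, 0, 0], [0, 0, 0], [0, 0, 0], [0, 0, 0], [0, 0, 0.022], [0, 0, 0.045], [0, 0, 0.068]]' --dr '[[0, 0, 0], [0, 0, 0], [0, 0, 0], [0, 0, 0], [0, 0, 0], [0, 0, 0], [0, 0, 0], [0, 0, 0], [0, 0, 0], [0, 0, 0]]' --claw '[0.8, 0.8, 0.8, 0.8, 0.8, 0.8, 0.8, 0.8, 0.8, 0.8]'

```text
time_s: 7.05
tcp_pos: [0.4749, 0.3339, 0.0205]
eef_rot: [180.0, -0.0, -99.0]
contact_force: [0.4, -0.3, -0.2]
gripper_width: 0.0699
gripper_force: 0.0
```

jog_arm --travel '[[0, 0, 0], [0, 0, 0], [0, 0, 0], [0, 0, 0], [0, 0, 0], [0, 0, 0], [0, 0, 0], [0, 0, 0], [0, 0, 0], [0, 0, 0]]' --dr '[[0, 0, 0], [0, 0, 0], [0, 0, 0], [0, 0, 0], [0, 0, 0], [0, 0, 0], [0, 0, 0], [0, 0, 0], [0, 0, 0], [0, 0, 0]]' --claw '[0, 0, 0, 0, 0, 0, 0, 0, 0, 0]' --newtons 30

```text
time_s: 8.3
tcp_pos: [0.4754, 0.3344, 0.0221]
eef_rot: [-180.0, 0.0, -99.0]
contact_force: [-1.2, 0.1, 5.8]
gripper_width: 0.028
gripper_force: 29.9
```

```bash
python3 - <<'E'
from plan import *
D=down(-99)
rows([([.475,.334,.11],D,4,0),([.40,.40,.30],D,5,0),([.40,.40,.30],D,1,0)])
E
```

```text
travel [[0,0,-0.044],[0,0,-0.088],[0,0,-0.132],[0,0,-0.176],[-0.0214,0.0338,-0.252],[-0.0428,0.0675,-0.328],[-0.0641,0.1013,-0.404],[-0.0855,0.135,-0.48],[-0.1069,0.1688,-0.556],[-0.1069,0.1688,-0.556]]
dr [[0,0,0.0],[0,0,0.0],[0,0,0.0],[0,0,0.0],[0,0,0.0],[0,0,0.0],[0,0,0.0],[0,0,0.0],[0,0,0.0],[0,0,0.0]]
claw [0, 0, 0, 0, 0, 0, 0, 0, 0, 0]
```

jog_arm --travel '[[0, 0, -0.044], [0, 0, -0.088], [0, 0, -0.132], [0, 0, -0.176], [-0.0214, 0.0338, -0.252], [-0.0427, 0.0675, -0.328], [-0.0641, 0.1013, -0.404], [-0.0855, 0.1351, -0.48], [-0.1069, 0.1688, -0.556], [-0.1069, 0.1688, -0.556]]' --dr '[[0, 0, 0], [0, 0, 0], [0, 0, 0], [0, 0, 0], [0, 0, 0], [0, 0, 0], [0, 0, 0], [0, 0, 0], [0, 0, 0], [0, 0, 0]]' --claw '[0, 0, 0, 0, 0, 0, 0, 0, 0, 0]'

```text
time_s: 9.55
tcp_pos: [0.4002, 0.4021, 0.3025]
eef_rot: [-179.9, 0.3, -98.9]
contact_force: [-0.1, 0.4, -1.2]
gripper_width: 0.0277
gripper_force: 29.9
```

```bash
python3 - <<'E'
from h import *
c=r.capture('side'); s=r.get_state(); print(s['tcp_pos'],s['gripper_width'])
p=proj(c,[s['tcp_pos']+[0,0,-.018],s['tcp_pos']+[0,0,.036]]); print(p)
u,v=p.mean(0).astype(int); print(u,v)
cv2.imwrite('pics/b1.png',cv2.resize(c['pixels'][max(v-50,0):v+50,max(u-60,0):u+60],(720,600),interpolation=cv2.INTER_CUBIC)[:,:,::-1])
E
```

```text
[0.39978973 0.40101317 0.30034516] 0.027693986184181445
[[212.59553024 240.472279  ]
 [209.59495347 209.58395385]]
211 225
```

View pics/b1.png

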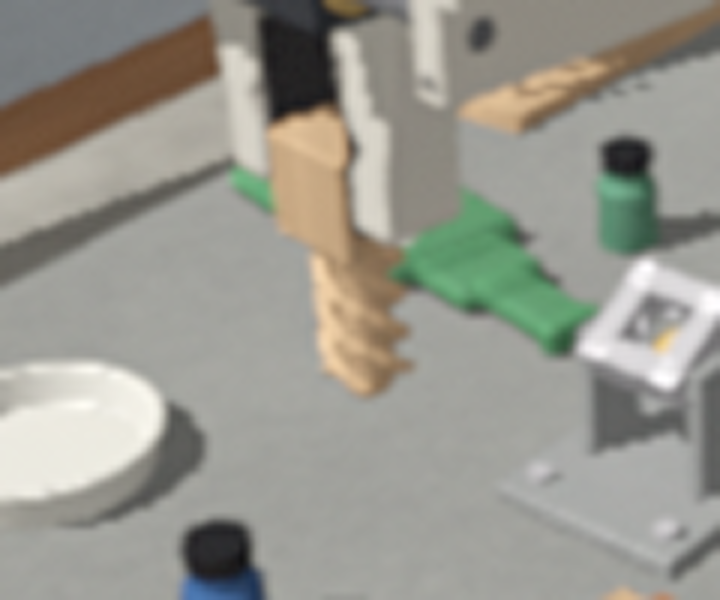

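The bolt is held and its tip is at crop (365,385), matching the prediction of (369,393). The visible thread ridges slope down to the right, e.g. (325,290)→(405,330), which suggests a left-hand thread. So I'll try bolt a in the square nut first, staying 40 mm out of the mouth at first to check the alignment.

```bash
python3 - <<'E'
from plan import *
p,q=nut('sq',-.03,toff=.018); print(p,q.as_euler('xyz',degrees=True))
rows([(p,q,9,0),(p,q,1,0)])
E
```

```text
[0.56053759 0.09388538 0.12656922] [180. -30. -92.]
travel [[0.0616,-0.0459,0.0385],[0.1232,-0.0918,0.0771],[0.1848,-0.1376,0.1156],[0.2464,-0.1835,0.1542],[0.308,-0.2294,0.1927],[0.3696,-0.2753,0.2312],[0.4312,-0.3211,0.2698],[0.4928,-0.367,0.3083],[0.5545,-0.4129,0.3469],[0.5545,-0.4129,0.3469]]
dr [[0.0006,0.0092,-0.0021],[0.0011,0.0185,-0.0042],[0.0017,0.0277,-0.0063],[0.0023,0.037,-0.0084],[0.0028,0.0462,-0.0106],[0.0034,0.0555,-0.0127],[0.004,0.0647,-0.0148],[0.0045,0.074,-0.0169],[0.0051,0.0832,-0.019],[0.0051,0.0832,-0.019]]
claw [0, 0, 0, 0, 0, 0, 0, 0, 0, 0]
```

jog_arm --travel '[[0.0616, -0.0459, 0.0385], [0.1232, -0.0918, 0.0771], [0.1848, -0.1376, 0.1156], [0.2464, -0.1835, 0.1542], [0.308, -0.2294, 0.1927], [0.3696, -0.2753, 0.2312], [0.4312, -0.3211, 0.2698], [0.4928, -0.367, 0.3083], [0.5545, -0.4129, 0.3469], [0.5545, -0.4129, 0.3469]]' --dr '[[0.0006, 0.0092, -0.0021], [0.0011, 0.0185, -0.0042], [0.0017, 0.0277, -0.0063], [0.0023, 0.037, -0.0084], [0.0028, 0.0462, -0.0106], [0.0034, 0.0555, -0.0127], [0.004, 0.0647, -0.0148], [0.0045, 0.074, -0.0169], [0.0051, 0.0832, -0.019], [0.0051, 0.0832, -0.019]]' --claw '[0, 0, 0, 0, 0, 0, 0, 0, 0, 0]'

```text
time_s: 10.85
tcp_pos: [0.5588, 0.0905, 0.1225]
eef_rot: [179.6, -30.3, -91.9]
contact_force: [-0.4, -0.1, -1.0]
gripper_width: 0.0278
gripper_force: 29.9
```

```bash
python3 - <<'E'
from h import *
from plan import nut,NUT
np.set_printoptions(precision=4,suppress=True)
c=r.capture('side'); s=r.get_state(); p=s['tcp_pos']; print(p,s['eef_rot'],s['joints'],s['contact_force'])
q=R.from_euler('xyz',s['eef_rot'],degrees=True); z=q.as_matrix()[:,2]
tip=p+.018*z; hc=p-.042*z; top=p-.056*z
C,a=NUT['sq']; n=-nut('sq',0)[1].as_matrix()[:,2]
d=tip-C; print('tip dep',d@n,'lat',d-n*(d@n))
px=proj(c,[tip,hc,top,C,C-.03*n]); print(px)
im=cv2.resize(c['pixels'][170:270,210:330],(720,600),interpolation=cv2.INTER_CUBIC)
for k in px: cv2.circle(im,tuple(int(round(v)) for v in (k-[210,170])*6+3),3,(255,0,0),-1)
cv2.imwrite('pics/n1.png',im[:,:,::-1])
P,uv=cloud(c); hs=c['pixels'].astype(int)[uv[:,1],uv[:,0]]
k=(np.linalg.norm(P-hc,axis=1)<.025)&(hs[:,0]-hs[:,2]>35)
Q=P[k]; print('wood pts',len(Q),'axis coords min/max rel tcp', np.percentile((Q-p)@q.as_matrix(),[1,50,99],axis=0))
E
```

```text
[0.5596 0.0921 0.124 ] [179.7451 -30.1594 -91.9856] [ 43.9461  22.9435 -20.8706  21.5669 -70.3737 -57.6951] [-0.453   0.1452 -0.7752]
tip dep 0.026914936276759394 lat [-0.001  -0.0003  0.0002]
[[256.7866 222.8847]
 [248.4337 209.51  ]
 [246.3627 206.1943]
 [259.8702 228.474 ]
 [263.5491 234.4475]]
wood pts 37 axis coords min/max rel tcp [[-0.013  -0.009  -0.0532]
 [-0.0118  0.0105 -0.0395]
 [-0.0072  0.0158 -0.0268]]
```

View pics/n1.png

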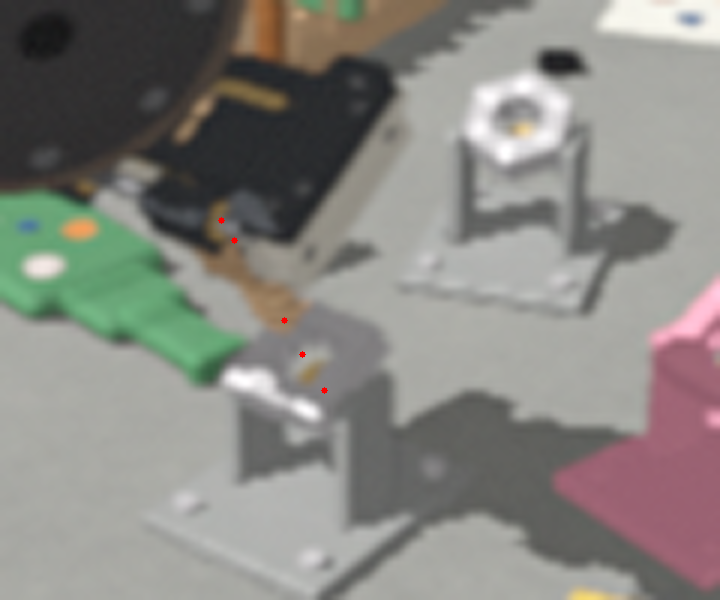

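The tip (crop (285,318)) and the predicted axis line up with the mouth at (303,355). Moving in.

```bash
python3 - <<'E'
from plan import *
p,q=nut('sq',-.004,toff=.018);p2,q=nut('sq',.012,toff=.018)
rows([(p,q,2,0),(p2,q,6,0),(p2,q,2,0)])
E
```

```text
travel [[0,0,0.026],[0,0,0.0519],[0,0,0.0573],[0,0,0.0626],[0,0,0.0679],[0,0,0.0733],[0,0,0.0786],[0,0,0.0839],[0,0,0.0839],[0,0,0.0839]]
dr [[0,0,0.0],[0,0,0.0],[0,0,0.0],[0,0,0.0],[0,0,0.0],[0,0,0.0],[0,0,0.0],[0,0,0.0],[0,0,0.0],[0,0,0.0]]
claw [0, 0, 0, 0, 0, 0, 0, 0, 0, 0]
```

jog_arm --travel '[[0, 0, 0.026], [0, 0, 0.052], [0, 0, 0.0573], [0, 0, 0.0626], [0, 0, 0.0679], [0, 0, 0.0733], [0, 0, 0.0786], [0, 0, 0.084], [0, 0, 0.084], [0, 0, 0.084]]' --dr '[[0, 0, 0], [0, 0, 0], [0, 0, 0], [0, 0, 0], [0, 0, 0], [0, 0, 0], [0, 0, 0], [0, 0, 0], [0, 0, 0], [0, 0, 0]]' --claw '[0, 0, 0, 0, 0, 0, 0, 0, 0, 0]'

```text
time_s: 12.15
tcp_pos: [0.56, 0.0732, 0.09]
eef_rot: [-180.0, -30.0, -92.0]
contact_force: [-0.2, 0.1, -1.1]
gripper_width: 0.0279
gripper_force: 29.9
```

```bash
cat > st.py <<'E'
import sys
from h import *
from plan import nut,NUT
np.set_printoptions(precision=2,suppress=True)
def st(k,toff=.018):
    s=r.get_state(); p=s['tcp_pos']; q=R.from_euler('xyz',s['eef_rot'],degrees=True).as_matrix()
    q0=nut(k,0)[1].as_matrix(); d=(p+toff*q[:,2]-NUT[k][0])@q0
    print('t',s['time_s'],'tip in tool axes mm',d*1000,'rot err',R.from_matrix(q0.T@q).as_rotvec(degrees=True),'F tool',s['contact_force']@q,'M',np.array(s['moment'])@q,'grip',s['gripper_width'],s['gripper_force'],'j',s['joints'])
st(sys.argv[1])
E
python3 st.py sq
```

```text
t 12.15 tip in tool axes mm [-0.34 -0.23 12.06] rot err [ 0.01 -0.01 -0.  ] F tool [-0.62  0.18  0.88] M [-0.03 -1.91 -0.08] grip 0.027886502513666762 29.917823374271393 j [ 42.49  24.06 -24.69  23.15 -65.15 -58.78]
```

jog_arm --travel '[[0, 0, 0.0012], [0, 0, 0.0024], [0, 0, 0.0036], [0, 0, 0.0048], [0, 0, 0.006], [0, 0, 0.006], [0, 0, 0.006], [0, 0, 0.006], [0, 0, 0.006], [0, 0, 0.006]]' --dr '[[0, 0, 0], [0, 0, 0], [0, 0, 0], [0, 0, 0], [0, 0, 0], [0, 0, 0], [0, 0, 0], [0, 0, 0], [0, 0, 0], [0, 0, 0]]' --claw '[0, 0, 0, 0, 0, 0, 0, 0, 0, 0]'

```text
time_s: 13.4
tcp_pos: [0.56, 0.0717, 0.0874]
eef_rot: [-180.0, -30.0, -92.0]
contact_force: [-0.2, 0.3, -0.4]
gripper_width: 0.0278
gripper_force: 29.9
```

```bash
python3 st.py sq
```

```text
t 13.4 tip in tool axes mm [-0.36 -0.23 15.08] rot err [ 0.01 -0.01 -0.  ] F tool [-0.48  0.22  0.19] M [ 0.02 -1.92 -0.03] grip 0.027797899905935765 29.918330311775208 j [ 42.37  24.17 -24.96  23.27 -64.76 -58.87]
```

jog_arm --travel '[[0, 0, 0.0008], [0, 0, 0.0016], [0, 0, 0.0024], [0, 0, 0.0032], [0, 0, 0.004], [0, 0, 0.004], [0, 0, 0.004], [0, 0, 0.004], [0, 0, 0.004], [0, 0, 0.004]]' --dr '[[0, 0, 0], [0, 0, 0], [0, 0, 0], [0, 0, 0], [0, 0, 0], [0, 0, 0], [0, 0, 0], [0, 0, 0], [0, 0, 0], [0, 0, 0]]' --claw '[0, 0, 0, 0, 0, 0, 0, 0, 0, 0]'

```text
time_s: 14.65
tcp_pos: [0.5605, 0.0716, 0.0866]
eef_rot: [-179.9, -29.9, -92.0]
contact_force: [-3.3, 5.8, 9.8]
gripper_width: 0.0278
gripper_force: 29.9
```

```bash
python3 st.py sq
```

```text
t 14.65 tip in tool axes mm [-0.68 -0.79 15.72] rot err [ 0.11 -0.06 -0.  ] F tool [ -0.04   3.47 -11.32] M [-1.7  -1.99 -0.05] grip 0.02784369022336686 29.926113188266754 j [ 42.35  24.17 -25.07  23.37 -64.56 -58.93]
```

It stopped at about 15.7 mm with a soft contact of 11 N, which is in the range for its own nut. Turning anticlockwise with matched advance.

jog_arm --travel '[[0, 0, 0.0011], [0, 0, 0.0022], [0, 0, 0.0033], [0, 0, 0.0044], [0, 0, 0.0055], [0, 0, 0.0066], [0, 0, 0.0077], [0, 0, 0.0088], [0, 0, 0.0099], [0, 0, 0.011]]' --dr '[[0, 0, -0.0125], [0, 0, -0.025], [0, 0, -0.0375], [0, 0, -0.05], [0, 0, -0.0625], [0, 0, -0.075], [0, 0, -0.0875], [0, 0, -0.1], [0, 0, -0.1125], [0, 0, -0.125]]' --claw '[0, 0, 0, 0, 0, 0, 0, 0, 0, 0]'

```text
time_s: 15.9
tcp_pos: [0.5613, 0.0686, 0.0827]
eef_rot: [157.9, -20.8, -42.7]
contact_force: [-1.0, 4.5, 11.4]
gripper_width: 0.0277
gripper_force: 29.9
```

```bash
python3 st.py sq
```

```text
t 15.9 tip in tool axes mm [-0.1  -1.67 20.64] rot err [  0.19   0.05 -45.15] F tool [  0.53   2.08 -12.07] M [ 0.04 -0.97  0.01] grip 0.027681305052003082 29.91636425256729 j [ 42.1   24.35 -25.54  23.71 -63.9  -13.95]
```

Advancing (20.6 mm) at constant low force. Bolt a is left-handed. Another 45°.

jog_arm --travel '[[0, 0, 0.0011], [0, 0, 0.0022], [0, 0, 0.0033], [0, 0, 0.0044], [0, 0, 0.0055], [0, 0, 0.0066], [0, 0, 0.0077], [0, 0, 0.0088], [0, 0, 0.0099], [0, 0, 0.011]]' --dr '[[0, 0, -0.0125], [0, 0, -0.025], [0, 0, -0.0375], [0, 0, -0.05], [0, 0, -0.0625], [0, 0, -0.075], [0, 0, -0.0875], [0, 0, -0.1], [0, 0, -0.1125], [0, 0, -0.125]]' --claw '[0, 0, 0, 0, 0, 0, 0, 0, 0, 0]'

```text
time_s: 17.15
tcp_pos: [0.5609, 0.0654, 0.0782]
eef_rot: [150.0, -0.1, -1.8]
contact_force: [-1.9, 3.8, 14.4]
gripper_width: 0.0278
gripper_force: 29.9
```

```bash
python3 st.py sq
```

```text
t 17.15 tip in tool axes mm [ 0.46 -1.44 26.09] rot err [  0.11   0.15 -90.14] F tool [ -2.04   4.   -14.36] M [-0.17 -0.91 -0.08] grip 0.027750651655179016 29.920498430728912 j [ 41.87  24.54 -26.04  23.96 -63.26  30.88]
```

jog_arm --travel '[[0, 0, -0.002], [0, 0, -0.002], [0, 0, -0.002], [0, 0, -0.002], [0, 0, -0.002], [0, 0, -0.002], [0, 0, -0.04], [0, 0, -0.1], [0, 0, -0.18], [0, 0, -0.24]]' --dr '[[0, 0, 0], [0, 0, 0], [0, 0, 0], [0, 0, 0], [0, 0, 0], [0, 0, 0], [0, 0, 0], [0, 0, 0], [0, 0, 0], [0, 0, 0]]' --claw '[0, 0, 0.8, 0.8, 0.8, 0.8, 0.8, 0.8, 0.8, 0.8]'

```text
time_s: 18.4
tcp_pos: [0.562, 0.1259, 0.1814]
eef_rot: [150.0, -0.0, -2.0]
contact_force: [0.3, -0.4, 0.0]
gripper_width: 0.0698
gripper_force: 0.0
```

```bash
python3 - <<'E'
from plan import *
# update commanded pose: depth .017+.011-.001-.119..., turn -90
p,q=nut('sq',.017+.011-.12,turn=-90,toff=.018)
json.dump(dict(p=p.tolist(),q=q.as_quat().tolist()),open(F,'w'))
print(p,q.as_euler('xyz',degrees=True))
D=down(-101); b=[.4514,.2367]
rows([(b+[.15],down(-100),9+0,1) if 0 else ([.48,.21,.20],down(-100),10,.8)])
rows([([*b,.13],down(-100),4,.8),([*b,.022],down(-100),5,.8),([*b,.022],down(-100),1,.8)])
E
python3 - <<'E'
import sys; sys.path.insert(0,'.')
import os; os.chdir('.')
from h import *
s=r.get_state(); print(s['tcp_pos'],s['eef_rot'],s['gripper_width'],s['joints'])
c=r.capture('side'); cv2.imwrite('pics/r1.png',cv2.resize(c['pixels'][170:270,210:330],(720,600),interpolation=cv2.INTER_CUBIC)[:,:,::-1])
E
```

```text
[0.56161947 0.1248665  0.18026279] [150.   0.  -2.]
travel [[-0.0169,-0.0123,-0.0116],[-0.0338,-0.0245,-0.0233],[-0.0507,-0.0368,-0.0349],[-0.0676,-0.0491,-0.0466],[-0.0845,-0.0613,-0.0582],[-0.1014,-0.0736,-0.0699],[-0.1184,-0.0859,-0.0815],[-0.1353,-0.0982,-0.0931],[-0.1522,-0.1104,-0.1048],[-0.1691,-0.1227,-0.1164]]
dr [[0.0062,-0.0071,0.0265],[0.0124,-0.0142,0.0531],[0.0185,-0.0213,0.0796],[0.0247,-0.0284,0.1061],[0.0309,-0.0355,0.1327],[0.0371,-0.0427,0.1592],[0.0433,-0.0498,0.1857],[0.0494,-0.0569,0.2122],[0.0556,-0.064,0.2388],[0.0618,-0.0711,0.2653]]
claw [0.8, 0.8, 0.8, 0.8, 0.8, 0.8, 0.8, 0.8, 0.8, 0.8]
travel [[-0.0107,0.0164,0.035],[-0.0213,0.0328,0.07],[-0.032,0.0492,0.105],[-0.0427,0.0656,0.14],[-0.0427,0.0656,0.1832],[-0.0427,0.0656,0.2264],[-0.0427,0.0656,0.2696],[-0.0426,0.0656,0.3128],[-0.0426,0.0656,0.356],[-0.0426,0.0656,0.356]]
dr [[0,0,0.0],[0,0,0.0],[0,0,0.0],[0,0,0.0],[0,0,0.0],[0,0,0.0],[0,0,0.0],[0,0,0.0],[0,0,0.0],[0,0,0.0]]
claw [0.8, 0.8, 0.8, 0.8, 0.8, 0.8, 0.8, 0.8, 0.8, 0.8]
[0.56201964 0.12591561 0.18136143] [ 1.50043039e+02 -3.91774492e-02 -1.98192408e+00] 0.0698193687447633 [ 46.21353286  21.42487979 -14.35221945  19.90891319 -78.17865903
  33.51215899]
```

View pics/r1.png

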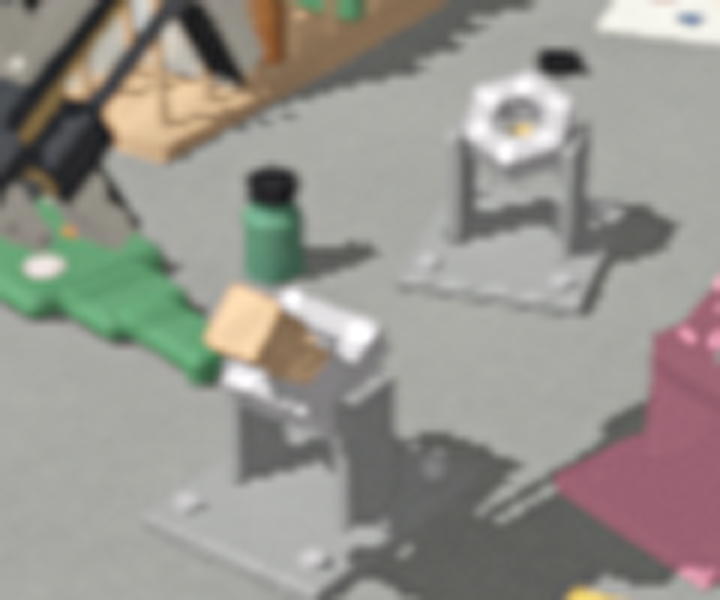

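The bolt sits in the square nut (head at (250,325) in the crop) and the gripper is clear. Now bolt b.

jog_arm --travel '[[-0.0169, -0.0123, -0.0116], [-0.0338, -0.0245, -0.0233], [-0.0507, -0.0368, -0.0349], [-0.0676, -0.0491, -0.0466], [-0.0845, -0.0613, -0.0582], [-0.1014, -0.0736, -0.0699], [-0.1184, -0.0859, -0.0815], [-0.1353, -0.0982, -0.0931], [-0.1522, -0.1104, -0.1048], [-0.1691, -0.1227, -0.1164]]' --dr '[[0.0062, -0.0071, 0.0265], [0.0124, -0.0142, 0.0531], [0.0185, -0.0213, 0.0796], [0.0247, -0.0284, 0.1061], [0.0309, -0.0355, 0.1327], [0.0371, -0.0427, 0.1592], [0.0433, -0.0498, 0.1857], [0.0494, -0.0569, 0.2122], [0.0556, -0.064, 0.2388], [0.0618, -0.0711, 0.2653]]' --claw '[0.8, 0.8, 0.8, 0.8, 0.8, 0.8, 0.8, 0.8, 0.8, 0.8]'

```text
time_s: 19.7
tcp_pos: [0.48, 0.2102, 0.1997]
eef_rot: [-180.0, 0.1, -100.4]
contact_force: [0.4, -0.1, -0.2]
gripper_width: 0.0704
gripper_force: 0.0
```

jog_arm --travel '[[-0.0107, 0.0164, 0.035], [-0.0213, 0.0328, 0.07], [-0.032, 0.0492, 0.105], [-0.0427, 0.0656, 0.14], [-0.0427, 0.0656, 0.1832], [-0.0427, 0.0656, 0.2264], [-0.0427, 0.0656, 0.2696], [-0.0426, 0.0656, 0.3128], [-0.0426, 0.0656, 0.356], [-0.0426, 0.0656, 0.356]]' --dr '[[0, 0, 0], [0, 0, 0], [0, 0, 0], [0, 0, 0], [0, 0, 0], [0, 0, 0], [0, 0, 0], [0, 0, 0], [0, 0, 0], [0, 0, 0]]' --claw '[0.8, 0.8, 0.8, 0.8, 0.8, 0.8, 0.8, 0.8, 0.8, 0.8]'

```text
time_s: 20.95
tcp_pos: [0.4505, 0.2357, 0.0204]
eef_rot: [179.9, -0.2, -100.0]
contact_force: [-0.1, -0.5, -0.4]
gripper_width: 0.0698
gripper_force: 0.0
```

jog_arm --travel '[[0, 0, 0], [0, 0, 0], [0, 0, 0], [0, 0, 0], [0, 0, 0], [0, 0, 0], [0, 0, 0], [0, 0, 0], [0, 0, 0], [0, 0, 0]]' --dr '[[0, 0, 0], [0, 0, 0], [0, 0, 0], [0, 0, 0], [0, 0, 0], [0, 0, 0], [0, 0, 0], [0, 0, 0], [0, 0, 0], [0, 0, 0]]' --claw '[0, 0, 0, 0, 0, 0, 0, 0, 0, 0]'

```text
time_s: 22.2
tcp_pos: [0.4517, 0.237, 0.022]
eef_rot: [-180.0, 0.0, -100.0]
contact_force: [-0.8, 0.4, 5.4]
gripper_width: 0.0276
gripper_force: 30.0
```

```bash
sed -i "s/'hex':(\[.6112,-.1890,.0850\]/'hex':([.6118,-.1893,.0850]/" plan.py; python3 - <<'E'
from plan import *
p0,q0=load(); p0=np.array([.4514,.2367])
rows([([*p0,.12],q0,3,0),([.50,.12,.28],q0,4,0),([.56,-.03,.28],q0,3,0)])
p,q=nut('hex',-.05,toff=.018);p2,_=nut('hex',-.02,toff=.018)
rows([(p,q,6,0),(p2,q,2,0),(p2,q,2,0)]); print(p,p2)
E
```

```text
travel [[0,0,-0.0653],[0,0,-0.1307],[-0.0001,0,-0.196],[0.0532,-0.0341,-0.276],[0.1064,-0.0681,-0.356],[0.1597,-0.1022,-0.436],[0.2129,-0.1363,-0.516],[0.3044,-0.193,-0.516],[0.396,-0.2498,-0.516],[0.4875,-0.3065,-0.5161]]
dr [[0,0,0.0],[0,0,0.0],[0,0,0.0],[0,0,0.0],[0,0,0.0],[0,0,0.0],[0,0,0.0],[0,0,0.0],[0,0,0.0],[0,0,0.0]]
claw [0, 0, 0, 0, 0, 0, 0, 0, 0, 0]
travel [[0.0393,-0.021,0.0454],[0.0785,-0.042,0.0907],[0.1178,-0.0629,0.1361],[0.157,-0.0839,0.1815],[0.1963,-0.1049,0.2269],[0.2355,-0.1259,0.2722],[0.2488,-0.1328,0.2982],[0.2621,-0.1398,0.3242],[0.2621,-0.1398,0.3242],[0.2621,-0.1398,0.3242]]
dr [[0.0033,0.0136,-0.0125],[0.0067,0.0272,-0.025],[0.01,0.0409,-0.0374],[0.0134,0.0545,-0.0499],[0.0167,0.0681,-0.0624],[0.0201,0.0817,-0.0749],[0.0201,0.0817,-0.0749],[0.0201,0.0817,-0.0749],[0.0201,0.0817,-0.0749],[0.0201,0.0817,-0.0749]]
claw [0, 0, 0, 0, 0, 0, 0, 0, 0, 0]
[ 0.60151942 -0.15689152  0.14388973] [ 0.60605497 -0.17118938  0.11790897]
```

jog_arm --travel '[[0, 0, -0.0653], [0, 0, -0.1307], [0, 0, -0.196], [0.0532, -0.0341, -0.276], [0.1064, -0.0681, -0.356], [0.1597, -0.1022, -0.436], [0.2129, -0.1363, -0.516], [0.3044, -0.193, -0.516], [0.396, -0.2498, -0.516], [0.4875, -0.3065, -0.5161]]' --dr '[[0, 0, 0], [0, 0, 0], [0, 0, 0], [0, 0, 0], [0, 0, 0], [0, 0, 0], [0, 0, 0], [0, 0, 0], [0, 0, 0], [0, 0, 0]]' --claw '[0, 0, 0, 0, 0, 0, 0, 0, 0, 0]'

```text
time_s: 23.45
tcp_pos: [0.5603, -0.0312, 0.2792]
eef_rot: [180.0, 0.0, -100.0]
contact_force: [0.9, 0.0, -0.8]
gripper_width: 0.028
gripper_force: 30.0
```

jog_arm --travel '[[0.0393, -0.021, 0.0454], [0.0785, -0.042, 0.0907], [0.1178, -0.0629, 0.1361], [0.157, -0.0839, 0.1815], [0.1963, -0.1049, 0.2269], [0.2355, -0.1259, 0.2722], [0.2488, -0.1328, 0.2982], [0.2621, -0.1398, 0.3242], [0.2621, -0.1398, 0.3242], [0.2621, -0.1398, 0.3242]]' --dr '[[0.0033, 0.0136, -0.0125], [0.0067, 0.0272, -0.025], [0.01, 0.0409, -0.0374], [0.0134, 0.0545, -0.0499], [0.0167, 0.0681, -0.0624], [0.0201, 0.0817, -0.0749], [0.0201, 0.0817, -0.0749], [0.0201, 0.0817, -0.0749], [0.0201, 0.0817, -0.0749], [0.0201, 0.0817, -0.0749]]' --claw '[0, 0, 0, 0, 0, 0, 0, 0, 0, 0]'

```text
time_s: 24.7
tcp_pos: [0.6072, -0.171, 0.1186]
eef_rot: [-179.9, -30.0, -72.5]
contact_force: [0.6, 0.3, -1.4]
gripper_width: 0.0278
gripper_force: 30.0
```

```bash
python3 st.py hex; python3 - <<'E'
from plan import *
p,q=nut('hex',.008,toff=.018);p2,_=nut('hex',.013,toff=.018)
rows([(p,q,4,0),(p2,q,4,0),(p2,q,2,0)])
from h import *
c=r.capture('top'); C,a=NUT['hex']; s=r.get_state(); z=R.from_euler('xyz',s['eef_rot'],degrees=True).as_matrix()[:,2]
px=proj(c,[s['tcp_pos']+.018*z,C]); print(px)
im=cv2.resize(c['pixels'][125:225,315:435],(720,600),interpolation=cv2.INTER_CUBIC)
for k in px: cv2.circle(im,tuple(int(round(v)) for v in (k-[315,125])*6+3),3,(255,0,0),-1)
cv2.imwrite('pics/n2.png',im[:,:,::-1])
E
```

```text
t 24.7 tip in tool axes mm [  0.44  -1.16 -20.53] rot err [ 0.08 -0.02  0.11] F tool [-0.74 -0.65  1.15] M [-0.05 -1.9  -0.09] grip 0.0277777963215562 29.98038411140442 j [ 17.02  14.56 -40.77  45.71 -44.27 -35.67]
travel [[0,0,0.014],[0,0,0.028],[0,0,0.042],[0,0.0001,0.056],[0,0.0001,0.0585],[0,0.0001,0.061],[0,0.0001,0.0635],[0,0.0001,0.066],[0,0.0001,0.066],[0,0.0001,0.066]]
dr [[0,0,0.0],[0,0,0.0],[0,0,0.0],[0,0,0.0],[0,0,0.0],[0,0,0.0],[0,0,0.0],[0,0,0.0],[0,0,0.0],[0,0,0.0]]
claw [0, 0, 0, 0, 0, 0, 0, 0, 0, 0]
[[372.74706898 174.82565177]
 [375.4916744  175.26089493]]
```

View pics/n2.png

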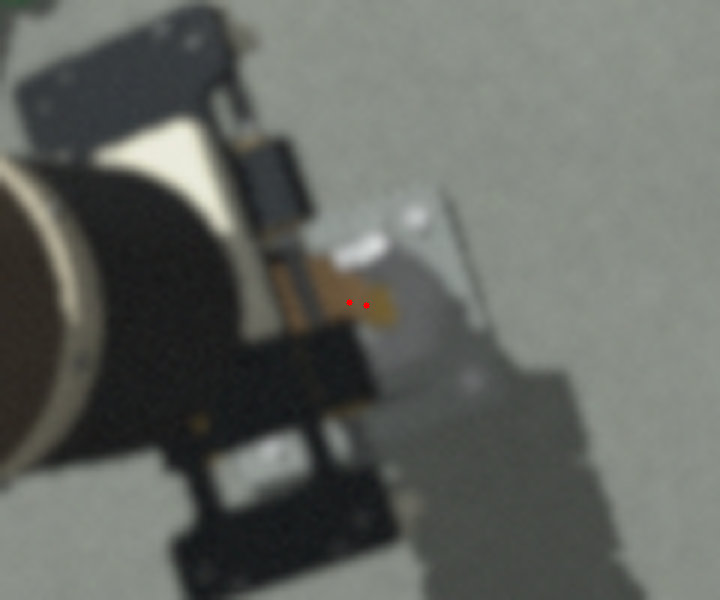

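The top view shows the bolt at (330,295) over the nut mouth centre at (367,305), which is consistent. Going in.

jog_arm --travel '[[0, 0, 0.014], [0, 0, 0.028], [0, 0, 0.042], [0, 0, 0.056], [0, 0, 0.0585], [0, 0, 0.061], [0, 0, 0.0635], [0, 0, 0.066], [0, 0, 0.066], [0, 0, 0.066]]' --dr '[[0, 0, 0], [0, 0, 0], [0, 0, 0], [0, 0, 0], [0, 0, 0], [0, 0, 0], [0, 0, 0], [0, 0, 0], [0, 0, 0], [0, 0, 0]]' --claw '[0, 0, 0, 0, 0, 0, 0, 0, 0, 0]'

```text
time_s: 26.0
tcp_pos: [0.6111, -0.1868, 0.089]
eef_rot: [-180.0, -30.0, -72.4]
contact_force: [-0.9, -1.0, -1.5]
gripper_width: 0.0276
gripper_force: 30.0
```

```bash
python3 st.py hex
```

```text
t 26.0 tip in tool axes mm [-0.3  -0.06 13.25] rot err [-0.   -0.01  0.  ] F tool [-0.17  1.16  1.59] M [-0.58 -1.9  -0.01] grip 0.02759094512184841 29.975498914718628 j [ 13.9   16.79 -43.1   50.82 -40.05 -38.94]
```

Free at 13 mm. Pushing on slowly by 4 mm.

jog_arm --travel '[[0, 0, 0.0012], [0, 0, 0.0024], [0, 0, 0.0036], [0, 0, 0.0048], [0, 0, 0.006], [0, 0, 0.007], [0, 0, 0.008], [0, 0, 0.008], [0, 0, 0.008], [0, 0, 0.008]]' --dr '[[0, 0, 0], [0, 0, 0], [0, 0, 0], [0, 0, 0], [0, 0, 0], [0, 0, 0], [0, 0, 0], [0, 0, 0], [0, 0, 0], [0, 0, 0]]' --claw '[0, 0, 0, 0, 0, 0, 0, 0, 0, 0]'

```text
time_s: 27.25
tcp_pos: [0.6128, -0.1876, 0.0879]
eef_rot: [-179.8, -30.1, -72.4]
contact_force: [-14.5, 14.8, 18.4]
gripper_width: 0.0277
gripper_force: 30.2
```

```bash
python3 st.py hex
```

```text
t 27.25 tip in tool axes mm [ 0.38 -1.55 14.84] rot err [ 0.21  0.08 -0.01] F tool [ -6.85   9.28 -25.21] M [-4.18 -3.99  0.06] grip 0.027709439922777523 30.166940689086914 j [ 13.61  16.88 -43.31  51.56 -39.65 -39.39]
```

Contact is at about 14.8 mm. I'll ease the press, shift slightly with the lateral force, and turn clockwise with matched advance.

jog_arm --travel '[[-0.001, 0.0015, -0.002], [-0.001, 0.0015, -0.0008], [-0.001, 0.0015, 0.0004], [-0.001, 0.0015, 0.0016], [-0.001, 0.0015, 0.0028], [-0.001, 0.0015, 0.004], [-0.001, 0.0015, 0.0052], [-0.001, 0.0015, 0.0064], [-0.001, 0.0015, 0.0076], [-0.001, 0.0015, 0.009]]' --dr '[[0, 0, 0], [0, 0, 0.0139], [0, 0, 0.0278], [0, 0, 0.0417], [0, 0, 0.0556], [0, 0, 0.0694], [0, 0, 0.0833], [0, 0, 0.0972], [0, 0, 0.1111], [0, 0, 0.125]]' --claw '[0, 0, 0, 0, 0, 0, 0, 0, 0, 0]'

```text
time_s: 28.5
tcp_pos: [0.6135, -0.1893, 0.0826]
eef_rot: [-157.6, -20.5, -121.6]
contact_force: [-3.4, 6.9, 6.1]
gripper_width: 0.0276
gripper_force: 30.0
```

```bash
python3 st.py hex
```

```text
t 28.5 tip in tool axes mm [-0.79 -1.65 20.34] rot err [ 0.22 -0.1  45.14] F tool [-1.68  3.33 -9.07] M [-2.51 -1.55 -0.02] grip 0.027579597598801353 29.98588889837265 j [ 13.11  17.26 -43.69  52.46 -38.91 -85.19]
```

Advancing freely (20.3 mm). Another 45°.

jog_arm --travel '[[0, 0, 0.0011], [0, 0, 0.0022], [0, 0, 0.0033], [0, 0, 0.0044], [0, 0, 0.0055], [0, 0, 0.0066], [0, 0, 0.0077], [0, 0, 0.0088], [0, 0, 0.0099], [0, 0, 0.011]]' --dr '[[0, 0, 0.0125], [0, 0, 0.025], [0, 0, 0.0375], [0, 0, 0.05], [0, 0, 0.0625], [0, 0, 0.075], [0, 0, 0.0875], [0, 0, 0.1], [0, 0, 0.1125], [0, 0, 0.125]]' --claw '[0, 0, 0, 0, 0, 0, 0, 0, 0, 0]'

```text
time_s: 29.75
tcp_pos: [0.6143, -0.1923, 0.0779]
eef_rot: [-150.0, 0.3, -162.4]
contact_force: [-1.3, 3.8, 4.2]
gripper_width: 0.0276
gripper_force: 30.0
```

```bash
python3 st.py hex
```

```text
t 29.75 tip in tool axes mm [-0.45 -1.53 25.92] rot err [ 0.18 -0.15 90.14] F tool [ 0.08  1.36 -5.64] M [-1.98  0.3  -0.03] grip 0.027584295340745187 29.969070553779602 j [  12.5    17.65  -44.02   53.5   -38.27 -130.83]
```

jog_arm --travel '[[0, 0, -0.001], [0, 0, -0.001], [0, 0, -0.001], [0, 0, -0.001], [0, 0, -0.001], [0, 0, -0.001], [0, 0, -0.04], [0, 0, -0.1], [0, 0, -0.18], [0, 0, -0.24]]' --dr '[[0, 0, 0], [0, 0, 0], [0, 0, 0], [0, 0, 0], [0, 0, 0], [0, 0, 0], [0, 0, 0], [0, 0, 0], [0, 0, 0], [0, 0, 0]]' --claw '[0, 0, 0.8, 0.8, 0.8, 0.8, 0.8, 0.8, 0.8, 0.8]'

```text
time_s: 31.0
tcp_pos: [0.5943, -0.1351, 0.1819]
eef_rot: [-150.0, 0.1, -162.4]
contact_force: [0.8, 0.2, -0.7]
gripper_width: 0.0701
gripper_force: 0.0
```

```bash
python3 - <<'E'
from h import *
from plan import nut,NUT
np.set_printoptions(precision=4,suppress=True)
c=r.capture('side'); cv2.imwrite('pics/r2.png',cv2.resize(c['pixels'][165:275,205:335],(715,600),interpolation=cv2.INTER_CUBIC)[:,:,::-1])
P,uv=cloud(c); col=c['pixels'].astype(int)[uv[:,1],uv[:,0]]; w=col[:,0]-col[:,2]>35
for k in NUT:
    C,a=NUT[k]; n=-nut(k,0)[1].as_matrix()[:,2]; h=(P-C)@n; lat=np.linalg.norm(P-C-h[:,None]*n,axis=1)
    s=w&(lat<.022)&(h>.01)&(h<.1); print(k,s.sum(),'head top above mouth',np.percentile(h[s],[5,50,90,97]))
print(r.get_state()['contact_force'],r.get_state()['tcp_pos'])
E
```

```text
sq 106 head top above mouth [0.0165 0.0466 0.0498 0.0517]
hex 56 head top above mouth [0.0423 0.0465 0.0507 0.0513]
[1.8106 2.6811 4.0688] [ 0.596  -0.1338  0.1853]
```

View pics/r2.png

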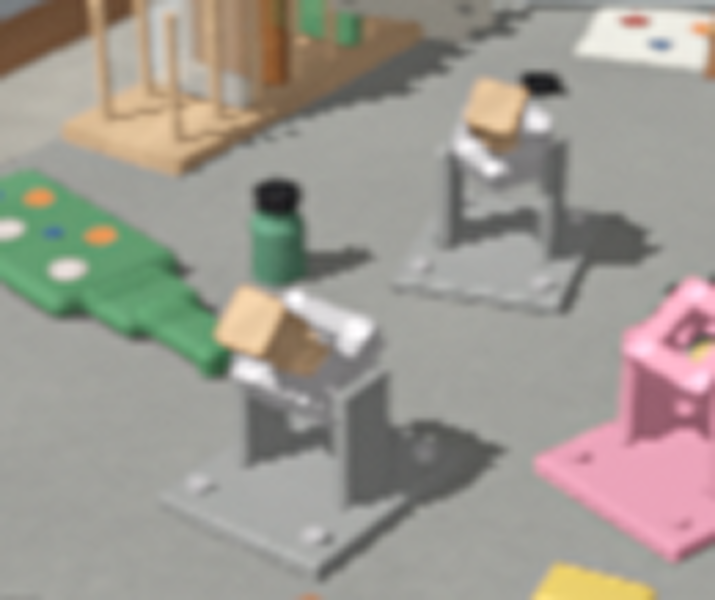

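Both bolts sit in the nuts (heads at (255,320) and (497,110)). The head tops are about 50 mm above the mouths, so the tips are about 24 mm deep and both buttons should be down. The gripper is clear, so I'm handing in.

```bash
python3 -c "
from plant import r
print(r.close_job())"
```

```text
the job is handed in; nothing more can be done
None
```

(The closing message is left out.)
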